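# Fit up a steel rib in the welding jig

## Task

Take the flat steel rib off the sloping rack and stand it upright on its thin edge in the welding jig, yellow-painted end up, flat side close against the red fence and centred on it, and let go so that it stands by itself; do not let it drop or topple. Then slide the clamp by its orange handle until its pad holds the rib flush against the fence, and leave it so. Leave the two pipe stubs and the hammer where they are.

Things in the scene. Friction and masses are not known exactly. Their poses are not given: they have to be found in the camera images.
- rib: Flat steel plate 10 x 90 x 120 mm, 0.8 kg, its last 20 mm painted yellow at one end. Origin: centre of the unpainted end face (10 x 90 mm). Own z runs along its length to the yellow end, y along the width, x through the thickness. It starts on the rack's slope, leaning 40 degrees from vertical, yellow end up and towards rack -x (the robot); its upper 48 mm overhang the board, free on both sides.
- rack: Fixed blue sloping rack, foot 130 x 140 x 8 mm. Origin: on the table, 10 mm in -x from the foot's middle. Its board (12 mm thick, 130 mm wide, under the lower 72 mm of the rib) rises towards -x at 50 degrees from the table; a lip 12 mm thick holds the rib's lower end at x = 45 mm, 50 mm above the table. The rib's upper end is 142 mm above the table.
- jig: Fixed welding jig. Origin: table height, below the middle of the fence's working face. Steel base x -175 to +50 mm, 130 mm wide, its top 12 mm above the table. Red fence 90 mm wide (y), x 0 to +12 mm, top 62 mm above the table; its working face (x = 0) looks to -x, towards the clamp. The rib is to stand on the base at x -10 to 0, its width along y.
- clamp (a joint): Sliding clamp on the jig, m: 0 fully open (pad face 65 mm from the fence), grows as it slides towards the fence along the jig's +x, at most 0.062; about 0.055 when it holds the 10 mm rib flush. Slides stiffly (about 4 N) and stays where it is left.
- clamp_handle (a point): Middle of the top of the clamp's orange upright handle, 102 mm above the table. Handle 16 mm (jig x) by 20 mm (jig y), its upper 59 mm free; 75 mm behind the pad face. Axes as the jig's.
- clamp_pad (a point): Centre of the clamp's black pad face, 30 mm above the table; pad 60 mm wide, 30 mm high. Axes as the jig's.
- stub_a: Bystander: rusty upright pipe stub, 76 mm across, 78 mm high, with a 22 mm pin on top (112 mm in all). Origin: centre of its underside.
- stub_b: Bystander: grey steel pipe stub, same sizes and origin as the rusty one.
- hammer: Bystander: hammer 240 mm long lying on the table. Origin: near its middle, on the underside.
There are look-alikes about, which are no part of the job. Of the things that look like the rib, the middle-sized one is meant.

How it is judged:
By the outcome, as a careful person would: the job done as asked, in the order asked, and still so for the second after the job is handed in, with the robot touching nothing.
It also fails if it takes over 54 s, if anything falls off the work surface, if the arm or the gripper's body presses on something with over 40 N, if the wrist force passes 120 N, or if a joint passes its speed limit or range.

## Robot

A 7-joint arm with a two-finger parallel gripper is mounted at the origin on the work surface. World frame = base frame: x ahead of the robot, y to its left, z up, the work surface at z = 0. Lengths are in m, angles in rad, forces in N, time in s.
With the tool pointing down it reaches from about 0.4 to 0.85 m from the base axis. Payload 10.4 kg.
Tool frame: the origin (TCP) lies on the centre line of the jaws, within the pads' length; the fingertips stand r.tip_extent ahead of it and the grasp point (between the pads) lies 3 mm ahead of it (r.tip_extent is the distance from the TCP to the fingertips, in m); z points along the fingers, y is the direction in which the jaws open and shut (so a half turn about z gives the same grasp; the last joint's range is limited). The gripper opens to 87 mm and grips with 3 to 60 N. Pads are 19 mm wide; open, the fingers measure 117 mm over their backs; the gripper's body (75 mm by 190 mm) begins 51 mm behind the grasp point.
Start: joints at [-1.201, 0.332, -0.065, 1.46, 0.022, 1.35, -0.088], TCP at [0.239, 0.577, 0.245] pointing down, gripper open.
Joint ranges: [-2.6, 2.6], [-0.5, 2.12], [-1.47, 1.34], [0.16, 2.42], [-1.27, 4.41], [0.06, 2.06], [-2.6, 2.6]. Speed limits (rad/s): [2.22, 2.22, 2.79, 2.79, 3.14, 3.14, 3.14].

## Interface

Orientations are given as a unit quaternion [x, y, z, w].
In Python, from bench import r gives the robot as it stands. The module is installed in compiled form; this text tells all that it offers.
- The arm moves only by the shell command python3 -m jog 'ROWS' [FORCE]. ROWS is JSON, a list of rows, each a list of 5 numbers: the shift along the tool's x, y, z in cm, then the turn about the tool's z in rad, then the closure, from 0 (fully open) to 1 (shut). A call has exactly 10 rows; each row shifts and turns the pose as measured when the row begins, along the tool's axes as they then stand; what a row does not reach is not made up. A row lasts 1/10 s, in which the tool goes at most 50 mm and 8.59 degrees, less where a joint would pass 70% of its speed; a pose out of reach is approached as far as the arm can. A call with a gripper value outside its range is refused whole. The fingers move at their own pace and stop on an object; FORCE is the grip in N (left out, the last holds). Time passes only in rows, so rows that do not move let the fingers close, or fill a call up. It gives the time, the measured TCP pose, the force and the opening at its end, in the units of the state.
- r.read_state(): the state, without advancing time (a new reading comes with each control period).
- r.camera(name): name is "side" or "top"; returns a dict with "pixels" (384x512x3 uint8, red, green, blue), "fx", "fy", "cx", "cy" (pixels), "camera_from_world" (4x4, takes a point from world to camera coordinates). Camera axes: x right, y up, looking along -z (the intrinsics and any distortion apply to the point x, -y, -z); pixel columns grow to the right and rows downward; lengths in m; the calibration is good to about 2 mm. A picture is of the moment at which its call begins. There is no depth.
- r.close_job(): hands the job in, once; it reports no verdict.
The state is a dict: "time": time; "joint_positions": joint angles; "joint_vel": joint speeds; "joint_torque": joint torques, N m; "ee_pos": TCP position; "eef_rot": TCP orientation; "ft_force": force on the tool from outside, world axes, zero at the start; "torque": the same for the moment, N m; "width": finger opening in m.
Only numpy, scipy, OpenCV 4.12 (cv2) and the standard library are available. Lean on these libraries where they do the work, as an engineer would, in place of code of your own. Each camera call takes 0.05 s, during which the arm holds its last target. There are 200 camera calls.

## Working session

There is one attempt and no reset: what is moved stays moved. The work goes in short steps, Python scripts to look and compute and a shell command to move; the robot and the scene stay as the last step left them, time stands still between calls to the robot, and variables do not carry over. Pictures are saved under pics/ and viewed, about 8 in all and at most 12, crops included, and the job is handed in when it is done.

```bash
mkdir -p pics
cat > h.py <<'E'
import numpy as np, cv2, json
from bench import r
def shot(n,f):
    c=r.camera(n); cv2.imwrite('pics/'+f,c['pixels'][:,:,::-1])
    np.savez('pics/'+f+'.npz',**{k:np.array(v) for k,v in c.items()}); return c
def load(f): return dict(np.load('pics/'+f+'.npz'))
def K(c): return np.array([[c['fx'],0,c['cx']],[0,c['fy'],c['cy']],[0,0,1]],float)
def proj(c,p):
    p=np.atleast_2d(p); q=p@c['camera_from_world'][:3,:3].T+c['camera_from_world'][:3,3]
    return np.c_[c['fx']*q[:,0]/-q[:,2]+c['cx'], c['fy']*-q[:,1]/-q[:,2]+c['cy']]
def ray(c,u,v):
    M=np.array(c['camera_from_world']);R=M[:3,:3];o=-R.T@M[:3,3]
    d=R.T@np.array([(u-c['cx'])/c['fx'],-(v-c['cy'])/c['fy'],-1]);return o,d/np.linalg.norm(d)
def plane(c,u,v,z):
    o,d=ray(c,u,v);return o+d*(z-o[2])/d[2]
E
python3 - <<'E'
from h import *
a=shot('top','t0.png');b=shot('side','s0.png')
for c in(a,b):
    print([k for k in c],c['fx'],c['fy'],c['cx'],c['cy']);print(np.round(np.linalg.inv(c['camera_from_world']),3))
print(r.read_state(),r.tip_extent)
E
```

```text
['pixels', 'fx', 'fy', 'cx', 'cy', 'camera_from_world'] 490.11083893683457 490.11083893683457 260.3058516371258 194.14001202367916
[[ 0.025  0.998 -0.054  0.486]
 [-1.     0.025 -0.007 -0.008]
 [-0.005  0.054  0.999  1.569]
 [ 0.     0.     0.     1.   ]]
['pixels', 'fx', 'fy', 'cx', 'cy', 'camera_from_world'] 447.40785817863724 447.40785817863724 256.57142236953905 202.2558143543208
[[ 0.957  0.194 -0.216  0.284]
 [-0.29   0.649 -0.703 -0.991]
 [ 0.004  0.735  0.678  1.039]
 [ 0.     0.     0.     1.   ]]
{'time': 0.1, 'joint_positions': array([-1.20061467,  0.3327911 , -0.06468764,  1.46089643,  0.02160477,
        1.34992081, -0.08853271]), 'joint_vel': array([-2.67209539e-04, -1.78984147e-03,  4.72379050e-05, -2.03214337e-05,
        7.56281084e-04,  2.40591979e-03, -2.14501151e-03]), 'joint_torque': array([ 8.32441838e-04, -6.24537492e+01,  2.42613000e-02, -3.90721965e+01,
       -6.14178297e-02,  3.65470466e-02,  7.83342671e-05]), 'ee_pos': array([0.23910551, 0.57708333, 0.24382577]), 'eef_rot': array([ 1.95142199e-01,  9.80774738e-01, -6.53397438e-04, -9.36800579e-05]), 'ft_force': array([0.11025069, 0.02436903, 0.93327755]), 'torque': array([0.03929579, 0.04783205, 0.00395196]), 'width': 0.08672323707806896} 0.022
```

View pics/t0.png

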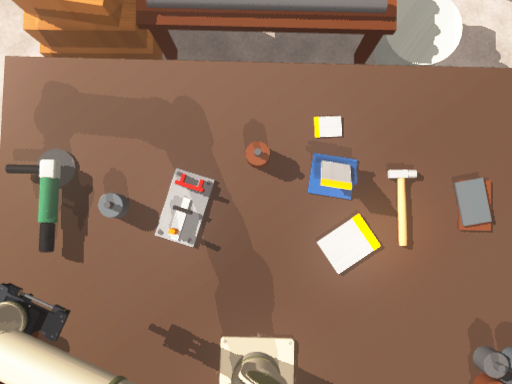

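View pics/s0.png

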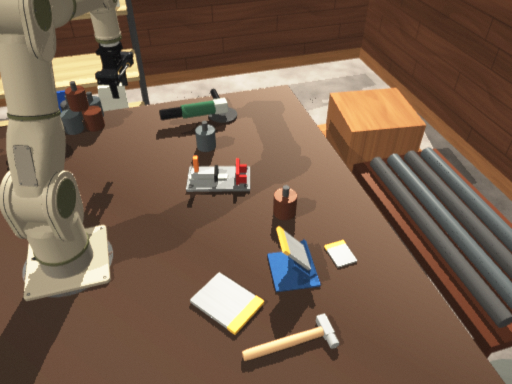

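The top view shows three plates that look like the rib: a small one at (328,127), one on the blue rack at (336,176) and a large one at (349,243). The one on the rack fits, being middle-sized, on a slope and yellow end up towards the robot. The jig is at (186,208), with its clamp handle at (173,232). I'll confirm in one crop and take measurements.

Run:
```python
from h import *
a=load('t0.png');b=load('s0.png')
def crop(c,x,y,w,h,s): return cv2.resize(c['pixels'][y:y+h,x:x+w,::-1],(w*s,h*s),interpolation=cv2.INTER_CUBIC)
top=np.hstack([crop(a,300,110,80,60+50,5)[:275*2],crop(a,150,160,80,110,5)[:550]])[:,:800]
top=cv2.resize(top,(400,275))
bot=np.hstack([crop(b,260,220,100,75,4),crop(b,175,140,100,75,4)])
bot2=cv2.resize(top,(800,550))
cv2.imwrite('pics/c1.png',np.vstack([cv2.resize(bot2,(436,300),interpolation=cv2.INTER_CUBIC) if 0 else cv2.resize(bot2[:, :],(800,300)) ,bot]))
def mask(c,n):
    hs=cv2.cvtColor(c['pixels'],cv2.COLOR_RGB2HSV)
    lo,hi={'blue':((105,120,50),(125,255,255)),'yel':((24,150,120),(34,255,255)),'red':((0,190,120),(4,255,255)),'or':((8,200,170),(18,255,255))}[n]
    return cv2.inRange(hs,lo,hi)
for nm,c in(('top',a),('side',b)):
  for n in('blue','yel','red','or'):
    cs,_=cv2.findContours(mask(c,n),cv2.RETR_EXTERNAL,cv2.CHAIN_APPROX_NONE)
    for k in cs:
        A=cv2.contourArea(k)
        if A>12: print(nm,n,A,np.round(k.reshape(-1,2).mean(0),1),[np.round(v,1).tolist() for v in cv2.boxPoints(cv2.minAreaRect(k))])
```

```text
top blue 657.5 [331.6 174.2] [[307.29998779296875, 192.1999969482422], [313.29998779296875, 153.0], [358.1000061035156, 159.89999389648438], [352.1000061035156, 199.10000610351562]]
top yel 297.0 [366.1 231.5] [[351.6000061035156, 217.6999969482422], [358.6000061035156, 212.89999389648438], [380.70001220703125, 245.1999969482422], [373.70001220703125, 250.0]]
top yel 158.5 [335.8 183.8] [[320.1000061035156, 184.6999969482422], [321.1000061035156, 178.39999389648438], [351.79998779296875, 183.1999969482422], [350.79998779296875, 189.5]]
top yel 64.5 [316.2 126.3] [[314.0, 117.0], [318.0, 117.0], [318.0, 137.0], [314.0, 137.0]]
top red 83.0 [189.8 183.8] [[174.8000030517578, 182.8000030517578], [178.0, 172.39999389648438], [204.89999389648438, 180.89999389648438], [201.60000610351562, 191.1999969482422]]
side blue 1287.5 [295.8 267.9] [[263.20001220703125, 253.60000610351562], [304.79998779296875, 239.39999389648438], [320.29998779296875, 284.6000061035156], [278.70001220703125, 298.79998779296875]]
side blue 67.5 [60.2 99.2] [[57.0, 91.0], [64.0, 91.0], [64.0, 110.0], [57.0, 110.0]]
side red 37.0 [239.9 178.4] [[237.0, 174.0], [245.0, 174.0], [245.0, 183.0], [237.0, 183.0]]
side red 29.5 [241.6 168.4] [[239.0, 172.0], [239.0, 165.0], [245.0, 165.0], [245.0, 172.0]]
```

View pics/c1.png

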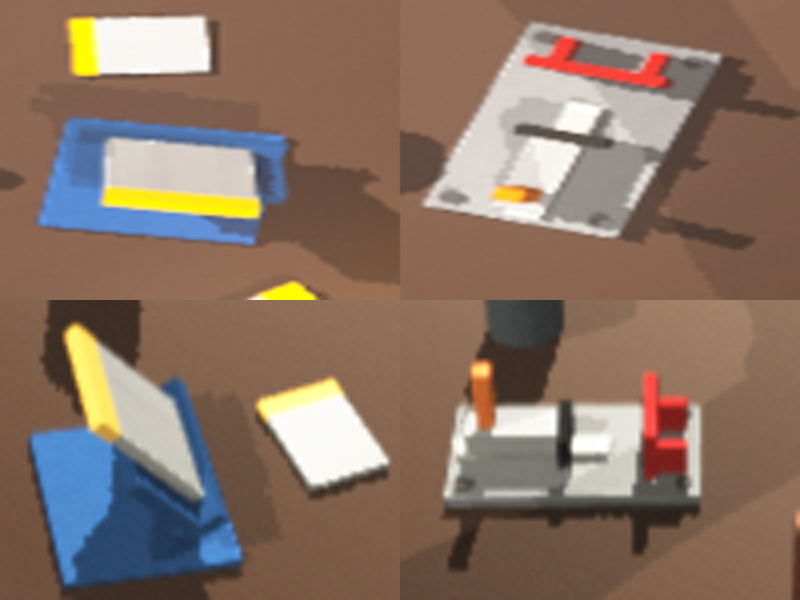

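The crop confirms the rack plate: grey, yellow upper edge towards the robot, and larger than the small plate lying flat. The jig has its red fence at the top (far) end and the orange handle at the near end. Next are the metric poses.

```bash
cat > m.py <<'E'
from h import *
a=load('t0.png');b=load('s0.png')
def quad(c,px,z): return np.array([plane(c,u,v,z)[:2] for u,v in px])
def fit(obj,w):  # rigid 2D
    o=obj.mean(0);q=w.mean(0);H=(obj-o).T@(w-q);th=np.arctan2(H[0,1]-H[1,0],H[0,0]+H[1,1])
    R=np.array([[np.cos(th),-np.sin(th)],[np.sin(th),np.cos(th)]]);t=q-R@o
    return th,t,np.linalg.norm(w-(obj@R.T+t),axis=1)
def hsv(c): return cv2.cvtColor(c['pixels'],cv2.COLOR_RGB2HSV)
def big(m):
    cs,_=cv2.findContours(m,cv2.RETR_EXTERNAL,cv2.CHAIN_APPROX_NONE); return max(cs,key=cv2.contourArea)
def order(px): # far-left, far-right, near-right, near-left in the top picture
    px=px[np.argsort(px[:,1])];return np.array([*px[:2][np.argsort(px[:2,0])],*px[2:][np.argsort(-px[2:,0])]])
E
python3 - <<'E'
from m import *
# rack
m=cv2.inRange(hsv(a),(105,120,50),(125,255,255))
k=big(m);px=order(cv2.boxPoints(cv2.minAreaRect(k)))
w=quad(a,px,.008);obj=np.array([[.075,.07],[.075,-.07],[-.055,-.07],[-.055,.07]])
print('rack sides',np.linalg.norm(w-np.roll(w,1,0),axis=1));th,t,e=fit(obj,w);print('rack',th,t,e)
R=np.array([[np.cos(th),-np.sin(th)],[np.sin(th),np.cos(th)]])
P=lambda x,y,z:np.r_[R@[x,y]+t,z]
# rib corners predicted
s,cc=np.sin(np.radians(40)),np.cos(np.radians(40))
ax=np.array([-s,0,cc]);n=np.array([cc,0,s]);o=np.array([.045,0,.05])
pts=[P(*(o+ax*l+n*d+np.array([0,y,0]))) for l,d in((.12,.005),(.12,-.005),(.1,.005)) for y in(.045,-.045)]
print('pred top',proj(a,pts).round(1).tolist());print('pred side',proj(b,pts).round(1).tolist())
# yellow rib observed
for c,x0,y0,x1,y1 in((a,310,165,356,200),(b,270,222,300,262)):
    mm=cv2.inRange(hsv(c),(20,110,100),(36,255,255));z=np.zeros_like(mm);z[y0:y1,x0:x1]=mm[y0:y1,x0:x1]
    print('obs',cv2.boxPoints(cv2.minAreaRect(big(z))).round(1).tolist())
# jig
h=hsv(a);m=cv2.inRange(h,(0,0,60),(180,60,255))|cv2.inRange(h,(0,190,120),(18,255,255));z=np.zeros_like(m);z[160:255,148:222]=m[160:255,148:222]
z=cv2.morphologyEx(z,cv2.MORPH_OPEN,np.ones((5,5),np.uint8))
px=order(cv2.boxPoints(cv2.minAreaRect(big(z))));print(px.round(1).tolist())
for q in(px,np.array([[176,168.1],[214.4,180.2],[194,247.3],[154.6,235.2]])):
    w=quad(a,q,.012);print('jig sides',np.linalg.norm(w-np.roll(w,1,0),axis=1).round(4))
    th,t,e=fit(np.array([[.05,.065],[.05,-.065],[-.175,-.065],[-.175,.065]]),w);print('jig',th,t,e.round(4))
R=np.array([[np.cos(th),-np.sin(th)],[np.sin(th),np.cos(th)]])
J=[np.r_[R@[x,y]+t,z] for x,y,z in((0,.045,.062),(0,-.045,.062),(-.14,0,.102),(.05,-.065,.012),(-.175,-.065,.012))]
print('top',proj(a,J).round(1).tolist());print('side',proj(b,J).round(1).tolist())
E
```

```text
rack sides [0.1271451  0.14475339 0.12698948 0.14414214]
rack -0.13152905097443227 [ 0.62379748 -0.22593835] [0.00270836 0.00289679 0.00252198 0.0025895 ]
pred top [[322.1, 182.3], [352.7, 187.1], [321.5, 185.1], [351.9, 189.8], [322.1, 178.4], [352.4, 183.2]]
pred side [[279.8, 226.3], [286.6, 250.5], [277.0, 228.3], [283.6, 252.4], [284.1, 229.6], [291.0, 253.7]]
obs [[320.0, 185.10000610351562], [321.20001220703125, 177.89999389648438], [352.0, 182.8000030517578], [350.8999938964844, 189.89999389648438]]
obs [[275.29998779296875, 226.6999969482422], [282.0, 224.89999389648438], [289.79998779296875, 253.8000030517578], [283.20001220703125, 255.60000610351562]]
[[174.89999389648438, 166.8000030517578], [214.89999389648438, 179.5], [193.1999969482422, 247.60000610351562], [153.3000030517578, 234.89999389648438]]
jig sides [0.2267 0.1342 0.2262 0.1333]
jig -0.27730675819473105 [0.58279117 0.22644555] [0.0026 0.002  0.0021 0.0015]
jig sides [0.2236 0.1289 0.2223 0.131 ]
jig -0.2711413683982686 [0.5813626  0.22460615] [0.0006 0.0018 0.0013 0.001 ]
top [[174.4, 183.5], [202.2, 192.0], [172.2, 231.6], [214.8, 179.8], [193.7, 247.6]]
side [[236.4, 158.0], [236.1, 173.8], [195.5, 157.1], [250.7, 188.3], [186.4, 189.1]]
```

```bash
cat > go.py <<'E'
# usage: go.py frame x y z(mm) [axis azimuth offset deg]: shift (cm, tool axes) and turn to a frame point; tool y along frame x (+off)
import sys
from h import *
from scipy.spatial.transform import Rotation as Ro
F={'rack':(-.1315,.6238,-.2259),'jig':(-.2725,.5817,.2250)}
def frame(n):
    th,x,y=F[n];return Ro.from_euler('z',th).as_matrix(),np.array([x,y,0])
def main(n,x,y,z,off=0):
    s=r.read_state();R,t=frame(n);T=Ro.from_quat(s['eef_rot']).as_matrix()
    d=T.T@(R@np.array([x,y,z])/1+0 if 0 else R@np.array([x,y,z])/1000+t-s['ee_pos'])*100
    az=np.arctan2(T[1,1],T[0,1]);turn=-(F[n][0]+np.radians(off)-az);turn=(turn+np.pi)%(2*np.pi)-np.pi
    print('shift cm',d.round(2),'turn',round(turn,3),'tool in frame mm',(R.T@(s['ee_pos']-t)*1000).round(1),'t',round(s['time'],2),'w',round(s['width'],4),'F',s['ft_force'].round(1),'tilt',T[:,2].round(4),'j7',s['joint_positions'][6].round(2))
    return d,turn
if __name__=='__main__': main(sys.argv[1],*map(float,sys.argv[2:]))
E
python3 -m jog '[[0,0,0,0.131,0],[0,0,0,0.131,0],[0,0,0,0.131,0],[0,0,0,0.131,0],[0,0,0,0.131,0],[0,0,0,0.131,0],[0,0,0,0.131,0],[0,0,0,0.131,0],[0,0,0,0.131,0],[0,0,0,0.131,0]]'; python3 go.py rack -16 2 240
```

```text
time: 1.1
ee_pos: [0.2383, 0.5748, 0.2387]
eef_rot: [0.769, 0.64, -0.005, 0.003]
ft_force: [0.4, -0.2, 0.5]
width: 0.0871
shift cm [-71.63  50.83   0.54] turn -0.051 tool in frame mm [-487.1  743.3  238.7] t 1.1 w 0.0871 F [ 0.4 -0.2  0.5] tilt [-0.0036 -0.0101 -0.9999] j7 -1.4
```

```bash
python3 -m jog '[[-3.5,2.5,0,-0.02,0],[-3.5,2.5,0,-0.02,0],[-3.5,2.5,0,0,0],[-3.5,2.5,0,0,0],[-3.5,2.5,0,0,0],[-3.5,2.5,0,0,0],[-3.5,2.5,0,0,0],[-3.5,2.5,0,0,0],[-3.5,2.5,0,0,0],[-3.5,2.5,0,0,0]]'; python3 go.py rack -16 2 240
```

```text
time: 2.1
ee_pos: [0.4336, 0.1805, 0.2375]
eef_rot: [0.754, 0.657, -0.008, 0.002]
ft_force: [1.7, 0.4, -0.4]
width: 0.0874
shift cm [-37.49  22.77   0.14] turn -0.005 tool in frame mm [-241.8  378.   237.5] t 2.1 w 0.0874 F [ 1.7  0.4 -0.4] tilt [-0.0088 -0.0135 -0.9999] j7 -0.64
```

```bash
python3 -m jog '[[-3.7,2.2,0,0,0],[-3.7,2.2,0,0,0],[-3.7,2.2,0,0,0],[-3.7,2.2,0,0,0],[-3.7,2.2,0,0,0],[-3.7,2.2,0,0,0],[-3.7,2.2,0,0,0],[-3.7,2.2,0,0,0],[-3.7,2.2,0,0,0],[-3.7,2.2,0,0,0]]'; python3 go.py rack -16 2 240
```

```text
time: 3.1
ee_pos: [0.605, -0.2321, 0.2398]
eef_rot: [0.752, 0.659, -0.007, 0.001]
ft_force: [1.4, 0.5, 0.5]
width: 0.0872
shift cm [ 1.06  0.18 -0.04] turn -0.0 tool in frame mm [-17.8  -8.6 239.8] t 3.1 w 0.0872 F [1.4 0.5 0.5] tilt [-0.0094 -0.0112 -0.9999] j7 0.38
```

```bash
python3 -m jog '[[1,0.2,0,0,0.1],[0,0,1.5,0,0.2],[0,0,1.5,0,0.3],[0,0,1.5,0,0.35],[0,0,1.3,0,0.35],[0,0,1.0,0,0.35],[0,0,0,0,0.35],[0,0,0,0,0.35],[0,0,0,0,0.35],[0,0,0,0,0.35]]' 20; python3 go.py rack -16 2 130
python3 - <<'E'
from h import *
a=shot('top','t1.png');b=shot('side','s1.png')
f=lambda c,x,y,w,h:cv2.resize(c['pixels'][y:y+h,x:x+w,::-1],(400,400),interpolation=cv2.INTER_CUBIC)
cv2.imwrite('pics/c2.png',np.hstack([f(a,285,125,100,100),f(b,235,195,100,100)]))
E
```

```text
time: 4.1
ee_pos: [0.605, -0.2285, 0.1627]
eef_rot: [0.754, 0.657, -0.01, 0.0]
ft_force: [-0.4, -0.4, -0.3]
width: 0.0566
shift cm [0.75 0.27 3.26] turn -0.007 tool in frame mm [-18.3  -5.  162.7] t 4.1 w 0.0566 F [-0.4 -0.4 -0.3] tilt [-0.0151 -0.0135 -0.9998] j7 0.39
```

View pics/c2.png

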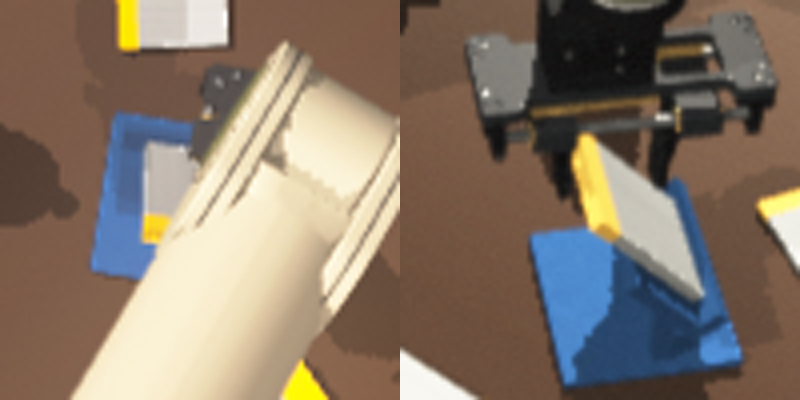

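The side view at right shows the two fingers, at crop (565,175) and (660,170), on either side of the yellow end at (600,185). Descending.

```bash
python3 -m jog '[[0.4,0.1,0.5,0,0.38],[0.3,0.1,0.8,0,0.4],[0,0,1,0,0.4],[0,0,1,0,0.4],[0,0.5,0,0,0.4],[0,0.5,0,0,0.4],[0,0.5,-0.1,0,0.4],[0,0.5,-0.1,0,0.4],[0,0.5,-0.1,0,0.4],[0,0,0,0,0.4]]'; python3 go.py rack 44 2 150
```

```text
time: 5.2
ee_pos: [0.6191, -0.2236, 0.1316]
eef_rot: [0.756, 0.654, -0.018, -0.017]
ft_force: [-2.3, 0.6, -1.4]
width: 0.0525
shift cm [ 0.09  4.8  -2.08] turn -0.013 tool in frame mm [ -5.    1.6 131.6] t 5.2 w 0.0525 F [-2.3  0.6 -1.4] tilt [-0.049   0.0022 -0.9988] j7 0.39
```

```bash
python3 -m jog '[[0,0.6,-0.2,0,0.42],[0,0.6,-0.2,0,0.43],[0,0.6,-0.2,0,0.44],[0,0.6,-0.2,0,0.45],[0,0.6,-0.2,0,0.46],[0,0,0,0,0.46],[0,0,0,0,0.46],[0,0,0,0,0.46],[0,0,0,0,0.46],[0,0,0,0,0.46]]'; python3 go.py rack 44 2 150
```

```text
time: 6.2
ee_pos: [0.6446, -0.2284, 0.1459]
eef_rot: [0.757, 0.653, -0.021, -0.025]
ft_force: [-2.9, 2.5, 1.7]
width: 0.0467
shift cm [ 0.22  2.27 -0.56] turn -0.016 tool in frame mm [ 21.    0.2 145.9] t 6.2 w 0.0467 F [-2.9  2.5  1.7] tilt [-0.0648  0.0109 -0.9978] j7 0.38
```

```bash
python3 -m jog '[[0.1,0.6,-0.15,0,0.5],[0.1,0.6,-0.15,0,0.53],[0,0.6,-0.15,0,0.56],[0,0.6,-0.1,0,0.6],[0,0.5,0,0,0.64],[0,0.4,0,0,0.68],[0,0,0,0,0.7],[0,0,0,0,0.75],[0,0,0,0,0.8],[0,0,0,0,0.85]]' 10; python3 go.py rack 44 2 150;python3 - <<'E'
from h import *
a=shot('top','t2.png');b=shot('side','s2.png')
f=lambda c,x,y,w,h:cv2.resize(c['pixels'][y:y+h,x:x+w,::-1],(400,400),interpolation=cv2.INTER_CUBIC)
cv2.imwrite('pics/c3.png',np.hstack([f(a,285,125,100,100),f(b,235,195,100,100)]))
E
```

```text
time: 7.2
ee_pos: [0.6819, -0.2323, 0.149]
eef_rot: [0.757, 0.653, -0.021, -0.024]
ft_force: [1.7, 0.2, 0.9]
width: 0.0165
shift cm [ 0.04 -1.45 -0.01] turn -0.016 tool in frame mm [ 58.5   1.3 149. ] t 7.2 w 0.0165 F [1.7 0.2 0.9] tilt [-0.0619  0.0089 -0.998 ] j7 0.37
```

View pics/c3.png

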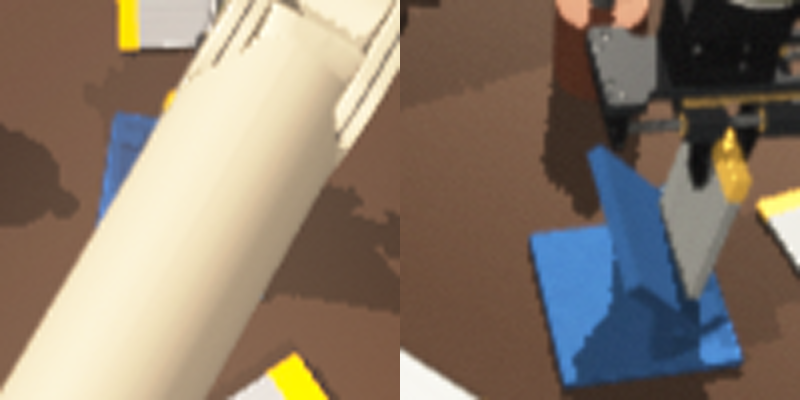

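The side view shows the rib between the fingers, its yellow end at crop (733,165). It leans slightly past vertical, away from the robot, and its foot is still at the lip (690,290). I'll bring the tool back 1.5 cm, then close.

```bash
python3 -m jog '[[0,-0.6,0,0,0.85],[0,-0.6,0,0,0.85],[0,-0.6,0,0,0.87],[0,0,0,0,0.95],[0,0,0,0,1],[0,0,0,0,1],[0,0,0,0,1],[0,0,0,0,1],[0,0,0,0,1],[0,0,0,0,1]]' 30; python3 go.py rack 44 2 150
```

```text
time: 8.3
ee_pos: [0.6667, -0.2293, 0.1508]
eef_rot: [0.756, 0.654, -0.016, -0.017]
ft_force: [3.4, -1.1, -1.8]
width: 0.0097
shift cm [-0.03  0.11  0.08] turn -0.014 tool in frame mm [ 43.    2.3 150.8] t 8.3 w 0.0097 F [ 3.4 -1.1 -1.8] tilt [-0.0466  0.0048 -0.9989] j7 0.38
```

```bash
python3 -m jog '[[0,-0.4,0,0,1],[0,-0.4,0,0,1],[0,-0.4,0,0,1],[0,-0.4,0,0,1],[0,-0.4,0,0,1],[0,-0.4,0,0,1],[0,0,0,0,1],[0,0,0,0,1],[0,0,0,0,1],[0,0,0,0,1]]' 40; python3 go.py rack 44 2 150
```

```text
time: 9.3
ee_pos: [0.6583, -0.226, 0.1566]
eef_rot: [0.755, 0.656, -0.004, -0.0]
ft_force: [4.4, -1.1, -2.6]
width: 0.0096
shift cm [-0.23  0.98  0.66] turn -0.009 tool in frame mm [ 34.2   4.4 156.6] t 9.3 w 0.0096 F [ 4.4 -1.1 -2.6] tilt [-0.0063 -0.005  -1.    ] j7 0.38
```

Tool tilt is back to 0.5° and the rib is gripped flat. Lifting.

```bash
python3 -m jog '[[0,0.1,-1,0,1],[0,0,-1.5,0,1],[0,0,-1.5,0,1],[0,0,-1.5,0,1],[0,0,-1.5,0,1],[0,0,-1.5,0,1],[0,0,-1.5,0,1],[0,0,-1.5,0,1],[0,0,-1,0,1],[0,0,0,0,1]]'; python3 go.py jig -5 0 260;python3 - <<'E'
from h import *
b=shot('side','s3.png')
f=lambda c,x,y,w,h:cv2.resize(c['pixels'][y:y+h,x:x+w,::-1],(520,520),interpolation=cv2.INTER_CUBIC)
cv2.imwrite('pics/c4.png',f(b,235,155,130,130))
E
```

```text
time: 10.3
ee_pos: [0.6547, -0.2249, 0.2902]
eef_rot: [0.756, 0.655, -0.008, -0.007]
ft_force: [1.1, -0.9, -10.2]
width: 0.0098
shift cm [ 43.57 -14.07   3.17] turn 0.129 tool in frame mm [ 191.4 -413.7  290.2] t 10.3 w 0.0098 F [  1.1  -0.9 -10.2] tilt [-2.190e-02 -4.000e-04 -9.998e-01] j7 0.34
```

View pics/c4.png

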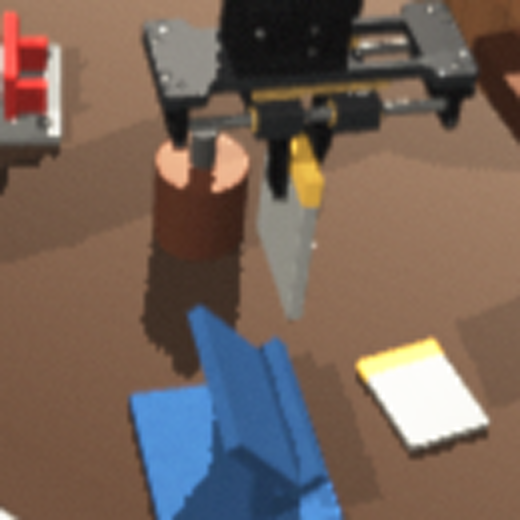

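Side view: the rib hangs upright and clear of the rack, yellow end up in the jaws at crop (305,170), bottom at (295,315). Moving to the jig.

```bash
python3 -m jog '[[0,0,0,0.065,1],[0,0,0,0.065,1],[1.5,-0.7,0,0,1],[3,-1.4,0,0,1],[3.2,-1.5,0,0,1],[3.2,-1.5,0,0,1],[3.2,-1.5,0,0,1],[3.2,-1.5,0,0,1],[3.2,-1.5,0,0,1],[3.2,-1.5,0,0,1]]'; python3 go.py jig -15 0 260
```

```text
time: 11.35
ee_pos: [0.6067, 0.0354, 0.2806]
eef_rot: [0.802, 0.597, -0.016, -0.011]
ft_force: [0.2, 0.3, -8.0]
width: 0.0097
shift cm [17.43 -9.28  2.16] turn -0.02 tool in frame mm [  75.1 -175.8  280.6] t 11.35 w 0.0097 F [ 0.2  0.3 -8. ] tilt [-0.0389 -0.0027 -0.9992] j7 -0.24
```

```bash
python3 -m jog '[[3.2,-1.5,0,0,1],[3.2,-1.5,0,0,1],[3.2,-1.5,0,0,1],[3.2,-1.5,0,0,1],[3,-1.4,0,0,1],[2,-1,0,0,1],[1,-0.5,0,0,1],[0,0,0,0,1],[0,0,0,0,1],[0,0,0,0,1]]'; python3 go.py jig -15 0 200
```

```text
time: 12.35
ee_pos: [0.5678, 0.2522, 0.2739]
eef_rot: [0.801, 0.599, -0.022, -0.013]
ft_force: [0.4, -0.7, -8.4]
width: 0.0095
shift cm [-2.09  0.95  7.4 ] turn -0.015 tool in frame mm [-20.7  22.5 273.9] t 12.35 w 0.0095 F [ 0.4 -0.7 -8.4] tilt [-0.0507 -0.0064 -0.9987] j7 -0.59
```

```bash
python3 -m jog '[[-1.1,0,1,-0.015,1],[-1.1,0,2,0,1],[0,0,2,0,1],[0,0,2,0,1],[0,0,2,0,1],[0,0,2,0,1],[0,0,2,0,1],[0,0,0.6,0,1],[0,0,0,0,1],[0,0,-0.1,0,1]]'; python3 go.py jig -15 0 130;python3 - <<'E'
from h import *
a=shot('top','t4.png');b=shot('side','s4.png')
f=lambda c,x,y,w,h:cv2.resize(c['pixels'][y:y+h,x:x+w,::-1],(600,600),interpolation=cv2.INTER_CUBIC)
cv2.imwrite('pics/c5.png',f(b,170,100,100,100))
E
```

```text
time: 13.35
ee_pos: [0.5607, 0.2119, 0.1388]
eef_rot: [0.803, 0.596, -0.02, -0.01]
ft_force: [-0.3, 0.3, -8.4]
width: 0.0097
shift cm [1.85 0.17 0.84] turn -0.022 tool in frame mm [-16.8 -18.3 138.8] t 13.35 w 0.0097 F [-0.3  0.3 -8.4] tilt [-0.044  -0.0076 -0.999 ] j7 -0.51
```

View pics/c5.png

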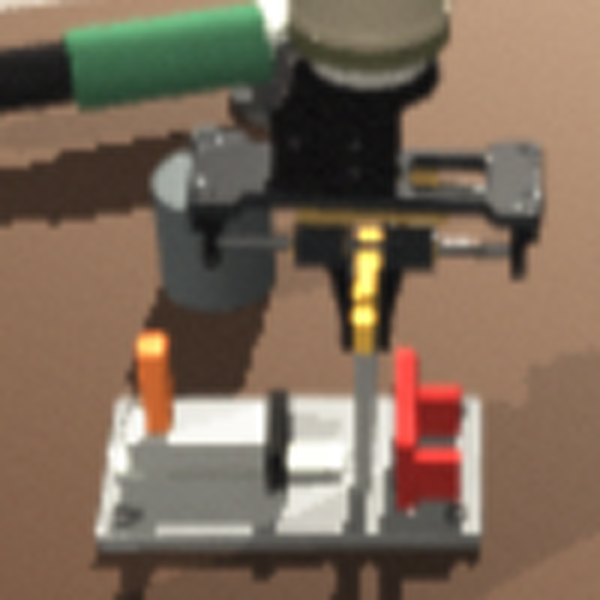

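Side view: the rib is over the base between the pad (275,440) and the fence (405,430). Its near edge runs from (367,353), where the yellow begins, to its bottom at about (364,530). I'll use this to get its offset along y.

```bash
cat > off.py <<'E'
from go import *
def edge(b,pts,R,t):
    for (u,v),X in pts:   # intersect ray with jig plane x=X (mm)
        o,d=ray(b,u,v);o=R.T@(o-t);d=R.T@d;k=(X/1000-o[0])/d[0];print((u,v),X,((o+k*d)*1000).round(1))
        k=(-.0625+0-o[1])/d[1];print('   on y=-62.5:',((o+k*d)*1000).round(1))
E
python3 - <<'E'
from off import *
b=load('s4.png');R,t=frame('jig')
edge(b,[((230.7,188.3),-21),((231.2,158.8),-17)],R,t)
# yellow/grey profile and bottom of strip down the column
hs=hs=cv2.cvtColor(b['pixels'],cv2.COLOR_RGB2HSV)
for v in range(150,196): print(v,[tuple(int(q) for q in hs[v,u]) for u in (229,231)],end=' | ')
a=load('t0.png');
E
```

```text
(230.7, 188.3) -21 [-21.  -50.4   0.1]
   on y=-62.5: [-20.4 -62.5  10.6]
(231.2, 158.8) -17 [-17.   -1.2  93.3]
   on y=-62.5: [-14.2 -62.5 139.7]
150 [(20, 176, 178), (20, 181, 186)] | 151 [(23, 168, 243), (23, 164, 247)] | 152 [(29, 127, 255), (29, 122, 255)] | 153 [(28, 138, 255), (28, 136, 255)] | 154 [(20, 178, 202), (20, 177, 210)] | 155 [(20, 177, 169), (19, 179, 178)] | 156 [(19, 180, 169), (20, 178, 176)] | 157 [(19, 176, 167), (20, 177, 173)] | 158 [(18, 140, 159), (19, 152, 163)] | 159 [(17, 52, 127), (20, 75, 130)] | 160 [(17, 33, 122), (22, 24, 115)] | 161 [(17, 33, 124), (20, 20, 114)] | 162 [(18, 36, 122), (21, 22, 115)] | 163 [(16, 32, 121), (20, 20, 115)] | 164 [(18, 31, 122), (19, 24, 118)] | 165 [(21, 35, 124), (23, 18, 116)] | 166 [(23, 25, 134), (23, 19, 120)] | 167 [(25, 23, 146), (23, 16, 125)] | 168 [(27, 19, 147), (27, 20, 125)] | 169 [(25, 19, 147), (23, 18, 126)] | 170 [(27, 16, 147), (19, 22, 126)] | 171 [(27, 19, 146), (22, 21, 131)] | 172 [(25, 21, 147), (21, 19, 131)] | 173 [(25, 19, 148), (27, 17, 133)] | 174 [(24, 18, 145), (23, 17, 136)] | 175 [(25, 20, 139), (25, 20, 138)] | 176 [(25, 20, 139), (21, 19, 135)] | 177 [(23, 21, 147), (22, 20, 138)] | 178 [(24, 18, 142), (22, 20, 140)] | 179 [(23, 22, 148), (19, 21, 135)] | 180 [(27, 18, 139), (24, 20, 128)] | 181 [(23, 20, 115), (27, 20, 141)] | 182 [(23, 21, 99), (25, 16, 173)] | 183 [(21, 19, 92), (23, 17, 196)] | 184 [(26, 20, 88), (23, 17, 200)] | 185 [(18, 14, 88), (23, 17, 199)] | 186 [(18, 14, 88), (25, 15, 198)] | 187 [(19, 23, 88), (25, 16, 202)] | 188 [(36, 15, 87), (23, 17, 191)] | 189 [(26, 19, 95), (23, 18, 112)] | 190 [(26, 22, 81), (17, 22, 82)] | 191 [(13, 49, 62), (16, 54, 61)] | 192 [(8, 94, 49), (12, 92, 50)] | 193 [(11, 92, 47), (12, 107, 67)] | 194 [(15, 102, 50), (12, 99, 103)] | 195 [(11, 96, 56), (12, 99, 116)] |
```

```bash
python3 - <<'E'
from off import *
b=load('s4.png');R,t=frame('jig')
for H in(.03,.035,.04,.045):
    print(H,[(R.T@(plane(b,u,v,z)-t)*1000).round(1)[:2].tolist() for u,v,z in((230.3,181.2,H),(231,158.6,H+.1),(231.2,153.7,H+.12))])
E
python3 -m jog '[[0.6,0,0,-0.02,1],[0.9,0.1,0,0,1],[0.5,0.1,0.5,0,1],[0,0,0.5,0,1],[0,0,0.3,0,1],[0,0,0.2,0,1],[0,0,0,0,1],[0,0,0,0,1],[0,0,0,0,1],[0,0,0,0,1]]'; python3 go.py jig -8 0 120
```

```text
0.03 [[-21.4, -46.9], [-15.5, -48.6], [-14.1, -48.2]]
0.035 [[-21.1, -52.9], [-15.2, -55.2], [-13.8, -54.9]]
0.04 [[-20.8, -58.9], [-14.9, -61.8], [-13.5, -61.7]]
0.045 [[-20.5, -64.8], [-14.6, -68.4], [-13.2, -68.5]]
time: 14.45
ee_pos: [0.5691, 0.2337, 0.1242]
eef_rot: [0.796, 0.605, -0.018, -0.01]
ft_force: [-0.0, 0.3, -8.7]
width: 0.0097
shift cm [-0.5   0.66  0.41] turn 0.002 tool in frame mm [-14.5   5.  124.2] t 14.45 w 0.0097 F [-0.   0.3 -8.7] tilt [-0.0408 -0.0055 -0.9992] j7 -0.5
```

```bash
python3 -m jog '[[-0.4,0,0.3,0,1],[-0.1,0,0.4,0,1],[0,0,0.3,0,1],[0,0,0.2,0,1],[0,0,0.2,0,1],[0,0,0.2,0,1],[0,0,0.1,0,1],[0,0,0.1,0,1],[0,0,0.1,0,1],[0,0,0.1,0,1]]'; python3 go.py jig -8 0 110
```

```text
time: 15.45
ee_pos: [0.5684, 0.2276, 0.1109]
eef_rot: [0.796, 0.605, -0.016, -0.012]
ft_force: [-6.7, -3.1, 7.5]
width: 0.0093
shift cm [0.11 0.56 0.07] turn 0.001 tool in frame mm [-13.5  -1.1 110.9] t 15.45 w 0.0093 F [-6.7 -3.1  7.5] tilt [-3.920e-02 -8.000e-04 -9.992e-01] j7 -0.49
```

```bash
python3 -m jog '[[0,-0.3,0.1,0,1],[0,-0.3,0.1,0,1],[0,-0.3,0.1,0,1],[0,-0.3,0.1,0,1],[0,-0.3,0.1,0,1],[0,-0.3,0.1,0,1],[0,-0.3,0.1,0,1],[0,-0.3,0.1,0,1],[0,-0.2,0,0,1],[0,0,0,0,1]]'; python3 go.py jig -5 0 110
```

```text
time: 16.45
ee_pos: [0.5534, 0.2336, 0.1106]
eef_rot: [0.798, 0.603, -0.003, -0.005]
ft_force: [1.7, -2.5, 0.1]
width: 0.0101
shift cm [-0.06  2.46  0.03] turn -0.004 tool in frame mm [-29.6   0.7 110.6] t 16.45 w 0.0101 F [ 1.7 -2.5  0.1] tilt [-0.0115  0.0039 -0.9999] j7 -0.52
```

```bash
python3 -m jog '[[0,0,-0.3,0,1],[0,0.3,-0.2,0,1],[0,0.5,0,0,1],[0,0.5,0,0,1],[0,0.5,0,0,1],[0,0.2,0,0,1],[0,0,0,0,1],[0,0,0,0,1],[0,0,0,0,1],[0,0,0,0,1]]'; python3 go.py jig -5 0 110;python3 - <<'E'
from h import *
a=shot('top','t5.png');b=shot('side','s5.png')
f=lambda c,x,y,w,h:cv2.resize(c['pixels'][y:y+h,x:x+w,::-1],(600,600),interpolation=cv2.INTER_CUBIC)
cv2.imwrite('pics/c6.png',f(b,185,130,75,75))
E
```

```text
time: 17.45
ee_pos: [0.5691, 0.2288, 0.1109]
eef_rot: [0.797, 0.604, -0.009, -0.008]
ft_force: [-1.5, -0.2, -7.4]
width: 0.0097
shift cm [-0.02  0.81  0.07] turn -0.002 tool in frame mm [-13.1   0.3 110.9] t 17.45 w 0.0097 F [-1.5 -0.2 -7.4] tilt [-0.0236  0.0013 -0.9997] j7 -0.49
```

View pics/c6.png

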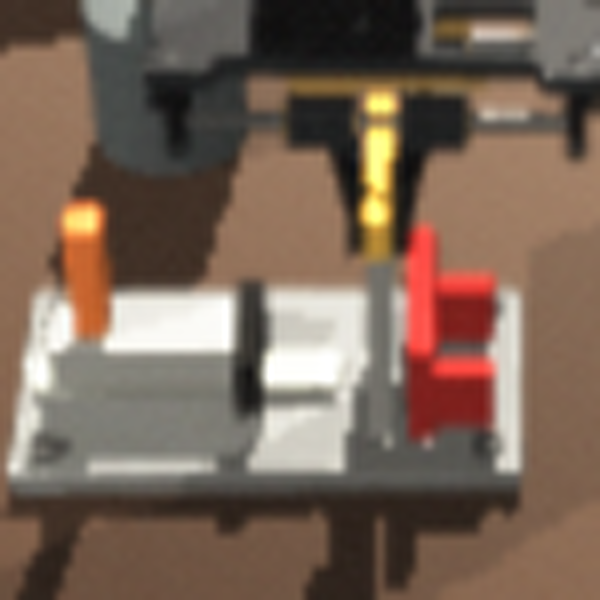

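Side view: the rib's bottom near corner is at about (380,445), the fence's near face spans (410–435), and there's a gap of about 1 cm to go. Checking the y centring.

Run:
```python
from off import *
b=load('s5.png');R,t=frame('jig');g=cv2.cvtColor(b['pixels'],cv2.COLOR_RGB2HSV)
for u in(231,232,233,236,238): print(u,[(v,*map(int,g[v,u])) for v in range(178,192)])
for n,u,v,z in(('rib',232.4,186,.013),('rib',232.4,185,.014),('rib',232.4,184,.014),('yel junction',232,162.2,.114),('fence bottom corner -x',236,184.5,.012),('fence top',236.3,173.2,.062)): print(n,(R.T@(plane(b,u,v,z)-t)*1000).round(1))
print(proj(b,[R@np.array(p)/1000+t for p in((0,-45,12),(0,-45,62),(-10,-45,12),(-13,-45,14))]).round(1).tolist())
```

```text
231 [(178, 20, 20, 115), (179, 20, 20, 113), (180, 20, 21, 111), (181, 21, 23, 113), (182, 26, 18, 111), (183, 23, 18, 111), (184, 19, 20, 104), (185, 30, 15, 83), (186, 26, 20, 89), (187, 25, 18, 87), (188, 20, 17, 88), (189, 20, 16, 95), (190, 23, 26, 79), (191, 15, 50, 61)]
232 [(178, 23, 20, 113), (179, 20, 20, 115), (180, 18, 22, 114), (181, 20, 20, 113), (182, 23, 20, 113), (183, 20, 20, 116), (184, 20, 21, 107), (185, 26, 19, 94), (186, 26, 20, 89), (187, 21, 21, 87), (188, 23, 22, 91), (189, 25, 16, 93), (190, 19, 25, 81), (191, 14, 55, 60)]
233 [(178, 26, 19, 107), (179, 26, 19, 108), (180, 23, 21, 109), (181, 21, 23, 110), (182, 26, 19, 109), (183, 23, 18, 113), (184, 27, 21, 133), (185, 23, 22, 142), (186, 26, 19, 95), (187, 25, 18, 87), (188, 23, 25, 90), (189, 24, 14, 93), (190, 17, 22, 83), (191, 14, 47, 60)]
236 [(178, 1, 176, 120), (179, 1, 179, 120), (180, 1, 178, 116), (181, 1, 174, 119), (182, 1, 167, 122), (183, 1, 167, 119), (184, 1, 140, 111), (185, 7, 62, 94), (186, 21, 20, 88), (187, 21, 20, 88), (188, 19, 22, 91), (189, 30, 16, 94), (190, 26, 22, 83), (191, 15, 57, 63)]
238 [(178, 1, 195, 128), (179, 1, 194, 129), (180, 1, 196, 125), (181, 1, 194, 125), (182, 1, 196, 122), (183, 2, 182, 122), (184, 2, 112, 139), (185, 6, 50, 149), (186, 8, 21, 97), (187, 18, 15, 86), (188, 30, 20, 89), (189, 30, 14, 92), (190, 24, 16, 80), (191, 15, 52, 59)]
rib [-14.5 -53.   13. ]
rib [-14.6 -48.8  14. ]
rib [-14.7 -43.3  14. ]
yel junction [-12.7 -47.5 114. ]
fence bottom corner -x [ -2.  -43.9  12. ]
fence top [  0.4 -42.4  62. ]
[[236.6, 184.7], [236.2, 173.7], [233.7, 184.7], [232.9, 184.3]]
```

```bash
python3 -m jog '[[0.1,0.4,-0.1,0,1],[0.1,0.4,0,0,1],[0,0.2,0,0,1],[0,0,0,0,1],[0,0,0.1,0,1],[0,0,0.1,0,1],[0,0,0.1,0,1],[0,0,0.1,0,1],[0,0,0.1,0,1],[0,0,0.1,0,1]]'; python3 go.py jig -5 0 110
```

```text
time: 18.55
ee_pos: [0.5766, 0.2288, 0.1108]
eef_rot: [0.797, 0.603, -0.013, -0.013]
ft_force: [-6.9, -1.7, 4.1]
width: 0.0099
shift cm [-0.22  0.1   0.07] turn -0.002 tool in frame mm [ -6.    2.2 110.8] t 18.55 w 0.0099 F [-6.9 -1.7  4.1] tilt [-0.0357  0.0052 -0.9993] j7 -0.48
```

```bash
python3 -m jog '[[0,-0.15,0.05,0,1],[0,-0.15,0.05,0,1],[0,-0.1,0,0,1],[0,0,-0.05,0,1],[0,0,0,0,0.9],[0,0,0,0,0.88],[0,0,0,0,0.87],[0,0,0,0,0.86],[0,0,0,0,0.84],[0,0,0,0,0.82]]' 10; python3 go.py jig -5 0 110
```

```text
time: 19.55
ee_pos: [0.5764, 0.2302, 0.1134]
eef_rot: [0.797, 0.603, -0.009, -0.011]
ft_force: [0.1, 1.1, -0.3]
width: 0.0145
shift cm [-0.36  0.17  0.33] turn -0.003 tool in frame mm [ -6.6   3.6 113.4] t 19.55 w 0.0145 F [ 0.1  1.1 -0.3] tilt [-0.0275  0.0075 -0.9996] j7 -0.48
```

```bash
python3 -m jog '[[0,0,0,0,0.78],[0,0,0,0,0.74],[0,0,0,0,0.7],[0,0,0,0,0.65],[0,0,0,0,0.6],[0,0,0,0,0.6],[0,0,-0.5,0,0.6],[0,0,-1,0,0.6],[0,0,-1.5,0,0.6],[0,0,-1.5,0,0.6]]'; python3 go.py jig -5 0 110;python3 - <<'E'
from h import *
a=shot('top','t6.png');b=shot('side','s6.png')
f=lambda c,x,y,w,h:cv2.resize(c['pixels'][y:y+h,x:x+w,::-1],(600,600),interpolation=cv2.INTER_CUBIC)
cv2.imwrite('pics/c7.png',f(b,185,130,75,75))
E
```

```text
time: 20.55
ee_pos: [0.5771, 0.2295, 0.1606]
eef_rot: [0.797, 0.603, -0.01, -0.011]
ft_force: [1.3, 0.0, -0.0]
width: 0.0345
shift cm [-0.3   0.21  5.05] turn -0.003 tool in frame mm [ -5.6   3.1 160.6] t 20.55 w 0.0345 F [ 1.3  0.  -0. ] tilt [-0.0292  0.0062 -0.9996] j7 -0.51
```

View pics/c7.png

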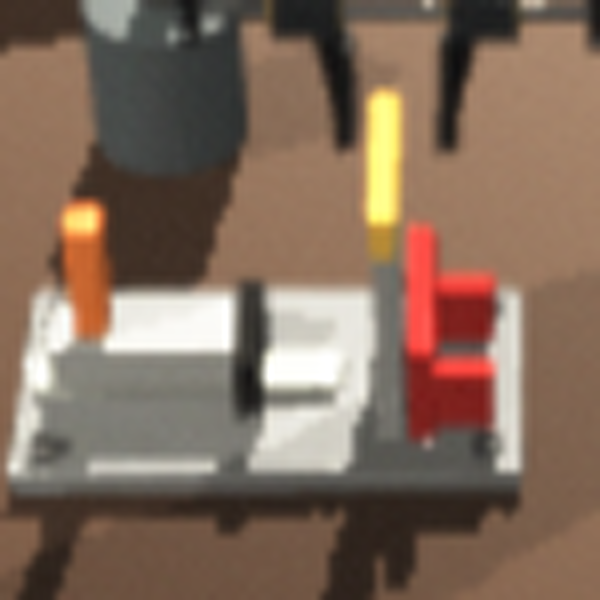

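The rib stands by itself with the yellow end up at (383,160), beside the fence with a small gap. I'll check centring from its bright top face (z = 132 mm) and the fence top (z = 62 mm).

```bash
cat > chk.py <<'E'
import sys
from off import *
from m import big
R,t=frame('jig')
def top(b,lo,hi,box,z,n):
    g=cv2.cvtColor(b['pixels'],cv2.COLOR_RGB2HSV);m=cv2.inRange(g,lo,hi);q=np.zeros_like(m);x0,y0,x1,y1=box;q[y0:y1,x0:x1]=m[y0:y1,x0:x1]
    vs,us=np.nonzero(q)
    for v in(vs.min()-.5,vs.max()+.5):
        k=np.abs(vs-v)<2.6;u=us[k].mean();print(n,(u.round(1),v),(R.T@(plane(b,u,v,z)-t)*1000).round(1),'width px',k.sum()/2)
def run(f):
    b=load(f)
    top(b,(20,90,225),(36,255,255),(226,135,240,170),.132,'rib top')
    top(b,(0,150,185),(6,255,255),(232,150,242,180),.062,'fence top')
if __name__=='__main__': run(sys.argv[1])
E
python3 chk.py s6.png; python3 go.py jig -140 0 180 90; python3 go.py jig -140 0 180 -90
python3 - <<'E'
from off import *
a=load('t0.png');b=load('s0.png');R,t=frame('jig')
for c,box in((a,(165,222,182,240)),(b,(188,150,202,175))):
    g=cv2.cvtColor(c['pixels'],cv2.COLOR_RGB2HSV);m=cv2.inRange(g,(7,150,190),(20,255,255));q=np.zeros_like(m);x0,y0,x1,y1=box;q[y0:y1,x0:x1]=m[y0:y1,x0:x1];v,u=np.nonzero(q)
    print(len(u),u.mean(),v.mean(),u.min(),u.max(),v.min(),v.max(),(R.T@(plane(c,u.mean(),v.mean(),.102)-t)*1000).round(1))
E
```

```text
rib top (np.float64(232.4), np.float64(140.5)) [-12.4  53.8 132. ] width px 4.5
rib top (np.float64(232.4), np.float64(157.5)) [-10.9 -45.2 132. ] width px 5.5
fence top (np.float64(237.0), np.float64(157.5)) [ 1.9 47.7 62. ] width px 4.5
fence top (np.float64(239.4), np.float64(176.5)) [ 11.2 -60.5  62. ] width px 4.0
shift cm [ -0.43 -13.6   -1.41] turn -1.574 tool in frame mm [ -4.4   3.9 162.3] t 20.65 w 0.0349 F [ 0.3 -0.1  0.3] tilt [-0.0256  0.0084 -0.9996] j7 -0.5
shift cm [ -0.43 -13.6   -1.41] turn 1.568 tool in frame mm [ -4.4   3.9 162.3] t 20.65 w 0.0349 F [ 0.3 -0.1  0.3] tilt [-0.0256  0.0084 -0.9996] j7 -0.5
10 173.1 230.1 170 175 228 233 [-135.2   -1.9  102. ]
47 194.93617021276594 162.2127659574468 193 197 155 170 [-140.   -29.9  102. ]
```

Run:
```python
from off import *
b=load('s6.png');R,t=frame('jig');p=b['pixels'].astype(int)
print('rib',[(v,p[v,232:234].mean(0).astype(int).tolist()) for v in list(range(138,145))+list(range(155,165))])
print('fence',[(v,p[v,237:239].mean(0).astype(int).tolist()) for v in list(range(155,162))+list(range(171,187))])
J=lambda x,y,z:proj(b,R@np.array([x,y,z])/1000+t)[0].round(2)
print('rib far/near top pred',J(-7,45,132),J(-7,-45,132),J(-7,-45,112),'per mm',J(-7,46,132)-J(-7,45,132))
print('fence far/near',J(6,45,62),J(6,-45,62),J(6,-45,12))
print('rows along fence/edge x', [ (v,p[v,226:246,0].tolist(),p[v,226:246,1].tolist()) for v in(166,170)])
```

```text
rib [(138, [145, 114, 92]), (139, [143, 113, 91]), (140, [155, 124, 94]), (141, [230, 185, 103]), (142, [255, 246, 127]), (143, [255, 252, 135]), (144, [255, 252, 136]), (155, [255, 252, 137]), (156, [255, 251, 131]), (157, [253, 233, 103]), (158, [202, 155, 63]), (159, [181, 138, 55]), (160, [179, 137, 56]), (161, [173, 134, 60]), (162, [151, 124, 77]), (163, [119, 113, 101]), (164, [115, 112, 104])]
fence [(155, [155, 122, 97]), (156, [157, 122, 98]), (157, [171, 115, 92]), (158, [225, 101, 83]), (159, [249, 82, 72]), (160, [251, 79, 70]), (161, [251, 79, 71]), (171, [253, 84, 76]), (172, [253, 83, 75]), (173, [249, 75, 68]), (174, [189, 47, 43]), (175, [138, 35, 32]), (176, [133, 33, 30]), (177, [127, 33, 29]), (178, [125, 32, 29]), (179, [125, 30, 28]), (180, [126, 33, 31]), (181, [124, 33, 29]), (182, [123, 33, 29]), (183, [123, 37, 34]), (184, [127, 65, 61]), (185, [127, 104, 99]), (186, [94, 89, 85])]
rib far/near top pred [233.94 141.93] [233.53 157.45] [233.71 162.2 ] per mm [ 0.   -0.16]
fence far/near [238.13 157.93] [237.91 173.66] [238.25 184.67]
rows along fence/edge x [(166, [203, 202, 201, 203, 201, 165, 122, 114, 111, 148, 247, 251, 251, 193, 199, 206, 206, 207, 205, 203], [189, 190, 190, 191, 189, 156, 118, 111, 107, 97, 81, 78, 77, 48, 49, 52, 51, 52, 50, 53]), (170, [212, 230, 232, 233, 231, 206, 134, 114, 115, 159, 247, 252, 254, 183, 128, 127, 125, 125, 124, 125], [209, 229, 230, 231, 229, 202, 130, 112, 111, 108, 83, 80, 88, 46, 33, 33, 33, 32, 30, 33])]
```

Centring by half-level edges: the rib is about 2.5 mm towards +y of the fence's middle, and 1 px is about 6 mm there. It lies within about 1 mm of the fence, which is good enough, and disturbing a standing rib isn't worth the risk. Next I rise, turn 90° and go to the clamp handle.

```bash
python3 -m jog '[[0,0,-2.5,0,0.5],[0,0,-2.5,0,0.5],[0,0,0,-0.149,0.4],[0,-1.5,0,-0.149,0.4],[0,-1,0,-0.149,0.4],[0,0,0,-0.149,0.4],[0,0,0,-0.149,0.4],[0,0,0,-0.149,0.4],[0,0,0,-0.149,0.4],[0,0,0,-0.149,0.4]]'; python3 go.py jig -140 0 180 90
```

```text
time: 21.65
ee_pos: [0.5539, 0.2313, 0.218]
eef_rot: [0.315, 0.949, 0.001, -0.012]
ft_force: [0.0, -0.5, -0.1]
width: 0.0521
shift cm [10.36 -3.87  4.07] turn -0.369 tool in frame mm [-28.5  -1.4 218. ] t 21.65 w 0.0521 F [ 0.  -0.5 -0.1] tilt [-0.0226  0.0102 -0.9997] j7 0.58
```

```bash
python3 -m jog '[[0,0,0,-0.125,0.4],[0,0,0,-0.125,0.4],[0,0,0,-0.12,0.4],[2,0,0,0,0.4],[2.2,0,0,0,0.4],[2.2,0,0,0,0.4],[2.2,0,0,0,0.4],[2,0,0,0,0.4],[0,0,0,0,0.4],[0,0,0,0,0.4]]'; python3 go.py jig -140 0 90 90;python3 - <<'E'
from h import *
a=shot('top','t7.png');b=shot('side','s7.png')
E
python3 chk.py s7.png
```

```text
time: 22.65
ee_pos: [0.4481, 0.257, 0.2219]
eef_rot: [0.125, 0.992, 0.004, -0.011]
ft_force: [0.3, 0.3, -0.7]
width: 0.0523
shift cm [-0.04  0.44 13.2 ] turn 0.021 tool in frame mm [-137.3   -5.1  221.9] t 22.65 w 0.0523 F [ 0.3  0.3 -0.7] tilt [-0.0207  0.0111 -0.9997] j7 0.77
rib top (np.float64(232.5), np.float64(140.5)) [-12.2  53.8 132. ] width px 5.0
rib top (np.float64(232.4), np.float64(158.5)) [-10.5 -50.7 132. ] width px 4.5
fence top (np.float64(237.0), np.float64(157.5)) [ 1.9 47.7 62. ] width px 4.5
fence top (np.float64(239.0), np.float64(176.5)) [  9.9 -60.5  62. ] width px 4.5
```

```bash
python3 -m jog '[[0,0.3,1.5,0.02,0.4],[0,0.1,2,0,0.4],[0,0,2,0,0.4],[0,0,2,0,0.4],[0,0,2,0,0.4],[0,0,1.5,0,0.4],[0,0,1,0,0.4],[0,0,0.5,0,0.4],[0,0,0,0,0.4],[0,0,0,0,0.4]]'; python3 go.py jig -140 0 88 90;python3 - <<'E'
from h import *
b=shot('side','s8.png')
f=lambda c,x,y,w,h:cv2.resize(c['pixels'][y:y+h,x:x+w,::-1],(600,600),interpolation=cv2.INTER_CUBIC)
cv2.imwrite('pics/c8.png',f(b,170,110,90,90))
E
```

```text
time: 23.75
ee_pos: [0.455, 0.2587, 0.0926]
eef_rot: [0.141, 0.99, 0.003, -0.009]
ft_force: [-0.3, 0.2, 0.3]
width: 0.0519
shift cm [0.88 0.16 0.48] turn -0.01 tool in frame mm [-131.1   -1.7   92.6] t 23.75 w 0.0519 F [-0.3  0.2  0.3] tilt [-0.0162  0.0093 -0.9998] j7 0.79
```

View pics/c8.png

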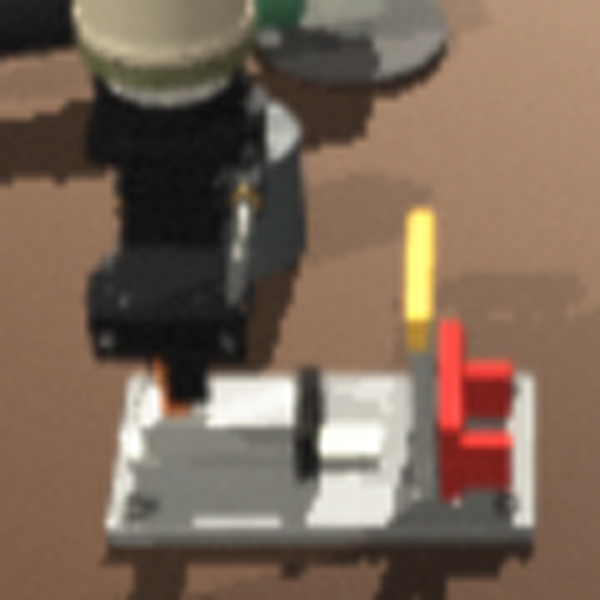

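The fingers straddle the handle but sit about 8 mm too far towards the fence: finger at (185,380), handle at (165,385). Correct and grip.

```bash
python3 -m jog '[[0.5,0.1,0.3,0,0.4],[0.4,0.1,0.2,0,0.5],[0,0,0,0,0.7],[0,0,0,0,0.9],[0,0,0,0,1],[0,0,0,0,1],[0,0,0,0,1],[0,0,0,0,1],[0,0,0,0,1],[0,0,0,0,1]]' 25; python3 go.py jig -85 0 88 90
```

```text
time: 24.8
ee_pos: [0.4464, 0.2636, 0.0893]
eef_rot: [0.14, 0.99, 0.004, -0.008]
ft_force: [-0.8, -0.3, 1.2]
width: 0.0202
shift cm [-5.57 -0.03  0.03] turn -0.009 tool in frame mm [-140.7    0.8   89.3] t 24.8 w 0.0202 F [-0.8 -0.3  1.2] tilt [-0.015   0.0101 -0.9998] j7 0.77
```

```bash
python3 -m jog '[[-0.4,0,0,0,1],[-0.6,0,0,0,1],[-0.6,0,0,0,1],[-0.6,0,0,0,1],[-0.6,0,0,0,1],[-0.6,0,0,0,1],[-0.5,0,0,0,1],[-0.4,0,0,0,1],[-0.3,0,0,0,1],[0,0,0,0,1]]'; python3 go.py jig -85 0 88 90
```

```text
time: 25.8
ee_pos: [0.4895, 0.2514, 0.0893]
eef_rot: [0.139, 0.99, 0.004, -0.012]
ft_force: [-1.8, -0.6, 0.9]
width: 0.0196
shift cm [-1.1  -0.05  0.1 ] turn -0.007 tool in frame mm [-95.9   0.6  89.3] t 25.8 w 0.0196 F [-1.8 -0.6  0.9] tilt [-0.0235  0.0107 -0.9997] j7 0.87
```

```bash
python3 -m jog '[[-0.4,0,0,0,1],[-0.3,0,0,0,1],[-0.3,0,0,0,1],[-0.2,0,0,0,1],[-0.2,0,0,0,1],[-0.2,0,0,0,1],[-0.2,0,0,0,1],[-0.2,0,0,0,1],[-0.2,0,0,0,1],[-0.2,0,0,0,1]]'; python3 go.py jig -85 0 88 90;python3 - <<'E'
from h import *
b=shot('side','s9.png')
f=lambda c,x,y,w,h:cv2.resize(c['pixels'][y:y+h,x:x+w,::-1],(600,600),interpolation=cv2.INTER_CUBIC)
cv2.imwrite('pics/c9.png',f(b,185,130,75,75))
E
```

```text
time: 26.8
ee_pos: [0.5, 0.2485, 0.089]
eef_rot: [0.136, 0.99, 0.002, -0.026]
ft_force: [-12.6, -1.7, 12.0]
width: 0.0197
shift cm [-0.01 -0.06  0.1 ] turn -0.0 tool in frame mm [-85.    0.6  89. ] t 26.8 w 0.0197 F [-12.6  -1.7  12. ] tilt [-0.0514  0.0114 -0.9986] j7 0.91
```

View pics/c9.png

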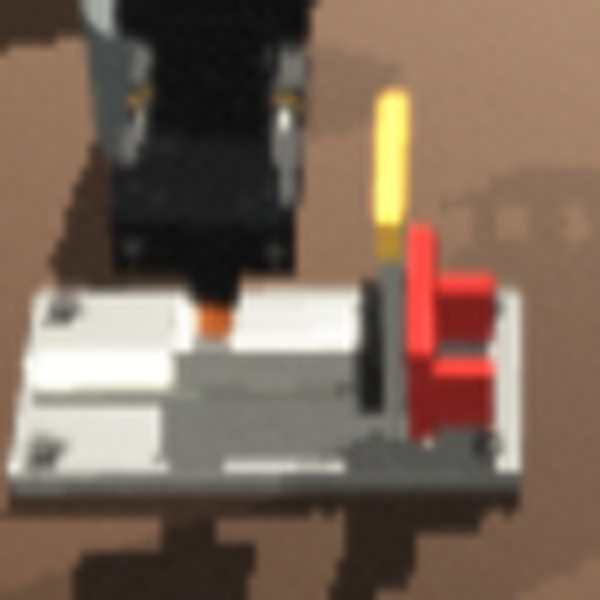

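The side view shows the black pad at (372,345) against the rib and the rib against the fence face, with 12.6 N reaction, so the clamp has seated. Let go and withdraw upward.

```bash
python3 -m jog '[[0,0,0,0,0.9],[0,0,0,0,0.7],[0,0,0,0,0.5],[0,0,0,0,0.4],[0,0,0,0,0.4],[0,0,-0.5,0,0.4],[0,0,-1.5,0,0.4],[0.1,0,-2,0,0.4],[0.1,0,-2,0,0.4],[0.1,0,-2,0,0.4]]'; python3 go.py jig -85 0 88 90
```

```text
time: 27.85
ee_pos: [0.5015, 0.2474, 0.1725]
eef_rot: [0.136, 0.99, 0.001, -0.026]
ft_force: [0.5, 0.8, -0.2]
width: 0.0524
shift cm [-0.27  0.04  8.45] turn -0.001 tool in frame mm [-83.2  -0.  172.5] t 27.85 w 0.0524 F [ 0.5  0.8 -0.2] tilt [-0.0519  0.0094 -0.9986] j7 0.87
```

```bash
python3 -m jog '[[1,0,-2,0,0.4],[2,0,-2,0,0.4],[3,0,-1,0,0.4],[3,0,0,0,0.4],[3,0,0,0,0.4],[2,0,0,0,0.4],[0,0,0,0,0.4],[0,0,0,0,0.4],[0,0,0,0,0.4],[0,0,0,0,0.4]]'; python3 go.py jig -85 0 88 90;python3 - <<'E'
from h import *
a=shot('top','t10.png');b=shot('side','s10.png')
f=lambda c,x,y,w,h:cv2.resize(c['pixels'][y:y+h,x:x+w,::-1],(400,400),interpolation=cv2.INTER_CUBIC)
cv2.imwrite('pics/c10.png',np.vstack([np.hstack([f(b,185,130,75,75),f(a,145,155,90,90)])]))
E
python3 chk.py s10.png
python3 - <<'E'
from off import *
b=load('s10.png');R,t=frame('jig');p=b['pixels'].astype(int)
print('rib',[(v,p[v,233:235].mean(0).astype(int).tolist()) for v in list(range(138,144))+list(range(155,165))])
c=load('s10.png');g=cv2.cvtColor(c['pixels'],cv2.COLOR_RGB2HSV);m=cv2.inRange(g,(7,150,215),(20,255,255));m[:, :190]=0;m[:,228:]=0;m[:145]=0;m[190:]=0;v,u=np.nonzero(m);print('handle top',u.mean(),v.mean(),(R.T@(plane(c,u.mean(),v.mean(),.102)-t)*1000).round(1))
c=load('s0.png');g=cv2.cvtColor(c['pixels'],cv2.COLOR_RGB2HSV);m=cv2.inRange(g,(7,150,215),(20,255,255));m[:, :180]=0;m[:,228:]=0;m[:145]=0;m[190:]=0;v,u=np.nonzero(m);print('handle top before',u.mean(),v.mean(),(R.T@(plane(c,u.mean(),v.mean(),.102)-t)*1000).round(1))
E
```

```text
time: 28.85
ee_pos: [0.3704, 0.2849, 0.2467]
eef_rot: [0.139, 0.99, 0.008, -0.02]
ft_force: [0.1, -0.6, -0.4]
width: 0.0524
shift cm [-14.1   -0.14  15.3 ] turn -0.007 tool in frame mm [-219.7    0.8  246.7] t 28.85 w 0.0524 F [ 0.1 -0.6 -0.4] tilt [-0.0367  0.0206 -0.9991] j7 0.57
rib top (np.float64(233.6), np.float64(141.5)) [ -8.1  47.6 132. ] width px 5.5
rib top (np.float64(233.3), np.float64(158.5)) [ -7.6 -50.8 132. ] width px 4.5
fence top (np.float64(237.0), np.float64(157.5)) [ 1.9 47.7 62. ] width px 4.5
fence top (np.float64(239.0), np.float64(176.5)) [  9.9 -60.5  62. ] width px 4.5
rib [(138, [144, 115, 93]), (139, [145, 116, 93]), (140, [158, 124, 95]), (141, [224, 177, 102]), (142, [254, 242, 121]), (143, [255, 251, 132]), (155, [255, 255, 159]), (156, [255, 254, 152]), (157, [255, 246, 120]), (158, [227, 178, 72]), (159, [207, 159, 64]), (160, [207, 159, 65]), (161, [201, 156, 69]), (162, [176, 146, 88]), (163, [137, 131, 117]), (164, [131, 128, 120])]
handle top 210.6 157.3 [-88.   -2.9 102. ]
handle top before 194.44444444444446 157.66666666666666 [-143.8   -4.1  102. ]
```

View pics/c10.png

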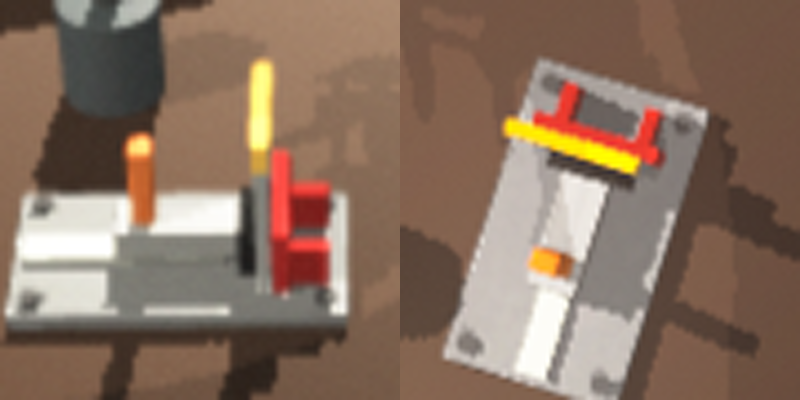

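The clamp has travelled 55.8 mm and the rib stands upright against the fence. Last check is y centring from the unobstructed top view.

Run:
```python
from off import *
from m import big
a=load('t10.png');R,t=frame('jig');g=cv2.cvtColor(a['pixels'],cv2.COLOR_RGB2HSV)
for n,lo,hi,z in(('rib',(22,130,150),(36,255,255),.132),('fence',(0,170,130),(5,255,255),.062)):
    m=cv2.inRange(g,lo,hi);q=np.zeros_like(m);q[165:200,160:215]=m[165:200,160:215]
    v,u=np.nonzero(q);P=np.array([R.T@(plane(a,x,y,z)-t)*1000 for x,y in zip(u,v)]);print(n,len(P),'y',P[:,1].min().round(1),P[:,1].max().round(1),'x',P[:,0].min().round(1),P[:,0].max().round(1),'mean',P.mean(0).round(1),'slope',np.polyfit(P[:,1],P[:,0],1)[0].round(3))
# other things unmoved
d=cv2.absdiff(load('t0.png')['pixels'],a['pixels']).max(2)
for n,(x0,y0,x1,y1) in dict(stub_a=(244,140,272,168),stub_b=(97,192,126,219),hammer=(385,165,420,248)).items(): print(n,'changed px',int((d[y0:y1,x0:x1]>60).sum()))
```

```text
rib 110 y -42.3 47.3 x -10.5 0.8 mean [ -5.    1.1 132. ] slope 0.0
fence 131 y -44.0 45.0 x 1.8 35.7 mean [14.2 -1.5 62. ] slope 0.014
stub_a changed px 0
stub_b changed px 0
hammer changed px 0
```

```bash
python3 -c "
from bench import r
print(r.close_job(), r.read_state()['time'])"
```

```text
the job is handed in; nothing more can be done
the job is handed in; nothing more can be done
```

The rib is standing in the jig, yellow end up, and the clamp is closed on it. The job was handed in after about 29 s, with the arm clear of everything.

I tipped the middle-sized rib upright in the rack between the fingers, gripped it flat and lifted it over. I set it on the base about 1 mm from the fence and let go; it stood by itself. I then gripped the orange handle and slid the clamp until the pad seated, at about 12.6 N, and withdrew.

**Last checks**
- **Against the fence:** the rib's centre line is at jig x = -5.0 mm and parallel to the fence, which is where a flush rib should be.
- **Clamp:** the handle had moved about 55.8 mm; about 55 mm was expected.
- **Bystanders:** the top view shows no change at the two stubs or the hammer.

**Less exact**
- **Centring:** the rib is about 2 mm off the fence's middle, towards +y. The top view and an earlier side-view estimate (2.5 mm) agree, but both are near the limit of the images. I left it rather than disturb a standing rib.
- **Tool tilt:** the tool tilted by up to about 4° during contact. I took most of it out against the rack and the base before letting go.

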